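Press a label holder home behind the lip of a display riser

ROBOT

A 6-joint arm with a two-finger parallel gripper is mounted at the origin on the work surface. World frame = base frame: x ahead of the robot, y to its left, z up, the work surface at z = 0. Lengths are in m, angles in rad, forces in N, time in s.
With the tool pointing down it reaches from about 0.225 to 0.875 m from the base axis. Payload 3.4 kg.
Tool frame: the origin (TCP) lies at the very end of the fingers, on their centre line; the grasp point (between the pads) lies 19 mm behind it; z points along the fingers, y is the line along which they close (so a half turn about z gives the same grasp; the last joint's range is limited). The gripper opens to 85 mm and grips with 20 to 120 N. Pads are 22 mm wide; open, the fingers measure 114 mm over their backs; the gripper's body (76 mm by 85 mm) begins 54 mm behind the grasp point. The pads swing forward as they close: fully open they stand 13 mm farther back than shut.
Start: joints at [-1.416, 0.276, 1.505, -0, 1.361, -0.121], TCP at [0.157, -0.553, 0.231] pointing down, gripper open.
Joint ranges: [-2.89, 2.89], [-0.75, 2.08], [0.22, 2.7], [-1.18, 4.32], [0.11, 2.71], [-2.7, 2.7]. Speed limits (rad/s): [2.57, 2.57, 3.14, 3.14, 3.14, 3.14].

INTERFACE

Orientations are given as a unit quaternion [w, x, y, z].
In Python, from rig import get_state, optics, sign_off gives the robot as it stands.
- The arm moves only by the tool send_rows, never from a script. Its argument "increments" is a list of rows, each an object with "gripper": the gripper's target within -1 to 1 (shut at 1, half-way at 0, fully open at -1); "linear": the shift along the world's x, y, z in m, a list of three; "delta_rot": the turn, a rotation vector about the world's x, y, z in rad, a list of three. In form: [{"gripper": gripper, "linear": [dx, dy, dz], "delta_rot": [rx, ry, rz]}, ...]. A call has 1 to 8 rows; each row is the pose to reach, as a shift and turn from the pose commanded when the call began; what a row does not reach only later rows make up. A row lasts 1/10 s, in which the tool goes at most 50 mm and 8.59 degrees, less where a joint would pass 70% of its speed; a pose out of reach is approached as far as the arm can. A call with a gripper value outside its range is refused whole. The fingers move at their own pace and stop on an object; "newtons" is the grip in N (left out, the last holds). Time passes only in rows, so rows that repeat a pose let the fingers close. It gives the time, the measured TCP pose, the force, the opening and the grip force at its end, in the units of the state.
- get_state(): the state, without advancing time (a new reading comes with each control period).
- optics.get_image(name): name is "scene" or "side" or "wrist"; returns a dict with "pixels" (480x640x3 uint8, blue, green, red), "K" (3x3 intrinsics, pixels), "rvec" (rotation vector, rad) and "tvec" (3), from world to camera coordinates, as OpenCV has them; the wrist camera has in their place "T_tool_cam" (4x4, takes a point from camera to tool coordinates, whose origin is the TCP and whose axes are the flange's). Camera axes: x right, y down, z forward; pixel columns grow to the right and rows downward; lengths in m; the calibration is good to about 2 mm. The wrist camera is an equidistant fisheye: a pixel r from the principal point sees the ray r / f radians off the axis. A picture is of the moment at which its call begins: read the wrist's pose just before it. There is no depth.
- sign_off(): hands the job in; it is judged then, once.
The state is a dict: "clock": time; "qpos": joint angles; "qd": joint speeds; "effort": joint torques, N m; "position": TCP position; "ee_rot": TCP orientation; "contact_force": force on the tool from outside, world axes, zero at the start; "moment": the same for the moment, N m; "width": finger opening in m; "gripper_force": force on a finger pad.
Only numpy, scipy, OpenCV 4.12 (cv2) and the standard library are available. Lean on these libraries where they do the work, as an engineer would, in place of code of your own. Each camera call takes 0.05 s, during which the arm holds its last target. There are 200 camera calls.

TASK

Take the brass label holder out of the foam block and push it down behind the aluminium lip along the front of the grey display riser, centred over the two spring pins and with its white card to the front, until it is fully home on the channel floor. Press firmly but do not ram it. Finish while still holding it with the gripper, pressed home against the pins, so that I can tighten the two clamp screws; leave everything else as it stands.

Things in the scene. Friction and masses are not known exactly. Their poses are not given: they have to be found in the camera images.
- label_holder: brass-bodied label holder with white card, upright in a slot of the foam block (may lean 3 deg); 94 mm tall, about 0.16 kg. Origin: centre of the tongue's underside; z up, y along its width, card face to -x. Tongue: x -3 to +3 mm, 90 mm wide, z 0 to 34 mm, lower edges rounded. Body: x -9 to +3 mm (12 mm thick, flush at the back), 100 mm wide, z 34 to 94 mm: grip across the 12 mm, near the top
- card_face (a point): centre of the white card face of the label holder: at x -9, y 0, z 64 mm of label_holder
- shelf: grey display riser fixed to the bench, 160 mm deep (x), 320 mm wide (y), deck top at z 80 mm. Origin: centre of the underside; its front faces its own -x, away from the robot, turned up to 20 degrees. Along the whole front runs an aluminium U-shaped label rail. Two brass clamp screws on the lip, at y +-45 mm, z 48 mm, stick out to x -102 mm
- lip (a point): top inner edge of the rail's lip, midway: x -89, y 0, z 60 mm of shelf, same axes. The channel, 9 mm wide and open at the top, lies between the lip (x -89 mm, 4 mm thick) and the riser's front face (x -80 mm), which rises higher, to the deck at z 80 mm. Above this edge the lip flares outwards at 45 degrees, as a lead-in, to about x -96, z 67 mm. Channel floor at z 38 mm
- seat (a point): centre of the channel floor between the two spring pins: x -84.5, y 0, z 38 mm of shelf, same axes. The fully home holder stands with its origin here, its axes along these (up to 1.5 mm play to front and back)
- pin_left (a joint): spring pin in the channel floor at y +30 mm, 6 mm diameter, stands 5 mm above the floor. Value: how far it is pushed down, m; 0 up, 0.005 level with the floor. Starts to move at about 2.5 N, takes about 4 N at 5 mm. The pins lift the holder again when it is not pressed
- pin_right (a joint): the same, at y -30 mm
- foam_block: white foam block, fixed, 160 (x) x 140 (y) x 60 mm high, origin centre of underside. Two slots along its y, at x -40 and +40 mm, 7.5 mm wide, 94 mm long, 30 mm deep: one has the brass holder, the other the spare; either way round
- spare_holder: bystander: same holder with a blue body, in the other slot of the foam block
- artefact: bystander: brass fan-shaped piece on a pin in a wooden base 60 x 60 mm, 110 mm high, standing on the riser's deck near one end, origin centre of underside
- pot: bystander: terracotta pot, 60 mm diameter, 60 mm high, on the riser's deck near the other end, origin centre of underside
- torch: bystander: bench gas torch standing on its foot, 68 mm diameter, 150 mm high, on the bench beyond the foam block, origin centre of underside
Mind the look-alikes: they are no part of the job. What is shaped like the label_holder but purple or turquoise is not meant.

How it is judged:
On the way, in this order (a step that is already met when the one before it is completed fails the run):
1. the brass holder is lifted clear of the foam block, in the fingers (height (world z) of label_holder above 0.065 m and contact force between label_holder and foam_block below 0.5 N and contact force between the fingers and label_holder above 1 N), for 0.2 s.
2. its tongue stands behind the lip, over the pins (x of label_holder in the frame of seat between -0.004 and 0.004 m and y of label_holder in the frame of seat between -0.012 and 0.012 m and z of label_holder in the frame of seat below 0.012 m), for 0.1 s.
At the end, for the whole second after the job is handed in: Brass holder in the channel: underside within 2 mm of the floor, within 4 mm front-back and 12 mm sideways of the seat, upright (0.1 rad), along the rail (0.12 rad), card to the front; both pins down 3.5 mm or more; fingers still hold it (over 2 N); at rest (x of label_holder in the frame of seat between -0.004 and 0.004 m and y of label_holder in the frame of seat between -0.012 and 0.012 m and z of label_holder in the frame of seat below 0.002 m and value of joint each of pin_left, pin_right above 0.0035 m and x of card_face in the frame of seat below -0.003 m and angle between label_holder's own z axis and vertical below 0.1 rad and angle between the y axis of label_holder and the y axis of shelf, either way round below 0.12 rad and contact force between the fingers and label_holder above 2 N and linear speed of label_holder below 0.01 m/s); the arm keeps its last pose, push and grip.
It fails at once if the holder is rammed against the riser or rail with more than 60 N (contact force between label_holder and shelf above 60 N).
It fails at once if the spare holder is shifted by more than 25 mm or tipped (distance of spare_holder from where it was at the start of the episode above 0.025 m or angle between spare_holder's own z axis and vertical above 0.35 rad).
It fails at once if the brass artefact is shifted by more than 25 mm or tipped (distance of artefact from where it was at the start of the episode above 0.025 m or angle between artefact's own z axis and vertical above 0.35 rad).
It fails at once if the pot is shifted by more than 25 mm or tipped (distance of pot from where it was at the start of the episode above 0.025 m or angle between pot's own z axis and vertical above 0.35 rad).
It fails at once if the torch is shifted by more than 25 mm or tipped (distance of torch from where it was at the start of the episode above 0.025 m or angle between torch's own z axis and vertical above 0.35 rad).
It also fails if it takes over 43 s, if anything falls off the work surface, if the arm or the gripper's body presses on something with over 40 N, if the wrist force passes 120 N, or if a joint passes its speed limit or range.

## Working session

There is one attempt and no reset: what is moved stays moved. The work goes in short steps, Python scripts to look and compute and a tool call to move; the robot and the scene stay as the last step left them, time stands still between calls to the robot, and variables do not carry over. Pictures are saved under pics/ and viewed, at most 10 in all, crops included, and the job is handed in when it is done.

Besides the shell and the picture viewer there is one more tool, called after "Emit:" by a JSON object that holds its "name" and its "arguments". send_rows: Moves the arm, as the interface text tells. Its arguments: {"type":"object","properties":{"increments":{"type":"array"},"newtons":{"type":"number"}},"required":["increments"]}

```bash
mkdir -p pics; cat > h.py <<'E'
import numpy as np,cv2
from rig import get_state,optics,sign_off
def cam(n):
    s=get_state(); d=optics.get_image(n); d['s']=s; return d
E
python3 - <<'E'
from h import *
import pickle
for n in ("scene","side"):
    d=cam(n); pickle.dump(d,open(n+'.pkl','wb')); cv2.imwrite(f'pics/{n}0.png',d['pixels'])
    R=cv2.Rodrigues(d['rvec'])[0]; print(n,-R.T@np.ravel(d['tvec']),R[2],d['K'][0,0])
d=cam('wrist');print(d['T_tool_cam'],d['K']);print(d['s'])
E
```

```text
scene [ 1.08744153 -0.64767303  0.69912445] [-0.45879657  0.66566284 -0.58855645] 458.95112465430736
side [ 0.38078377 -0.59093402  0.91504671] [ 0.20508247  0.59163839 -0.77968275] 476.84694302409383
[[-1.62079242e-03 -9.62544669e-01 -2.71118300e-01  6.90123021e-02]
 [ 9.99998515e-01 -1.71896538e-03  1.24635421e-04 -5.09511632e-04]
 [-5.86010131e-04 -2.71117696e-01  9.62546026e-01 -1.42536651e-01]
 [ 0.00000000e+00  0.00000000e+00  0.00000000e+00  1.00000000e+00]] [[371.64829954   0.         318.42446218]
 [  0.         371.64829954 241.85176121]
 [  0.           0.           1.        ]]
{'clock': 0.1, 'qpos': array([-1.41600823e+00,  2.76536398e-01,  1.50600359e+00,  2.33399992e-06,
        1.36067954e+00, -1.20984508e-01]), 'qd': array([ 9.39912512e-04, -5.09252991e-05, -2.79955723e-03,  7.47610335e-04,
       -3.30680808e-04, -1.00660691e-03]), 'effort': array([ 1.93332133e-03, -4.17699730e+01, -2.46403599e+01, -2.26204484e-04,
        5.78101433e-03, -2.52663277e-07]), 'position': array([ 0.15649963, -0.55281385,  0.23052472]), 'ee_rot': array([-8.13340225e-04,  9.90508442e-01,  1.37449502e-01, -1.26069217e-05]), 'contact_force': array([-0.06603649,  0.58080746,  0.03307757]), 'moment': array([-0.02352696,  0.01107766, -0.02551894]), 'gripper_force': 0.0, 'width': 0.08526997976156216}
```

View pics/scene0.png

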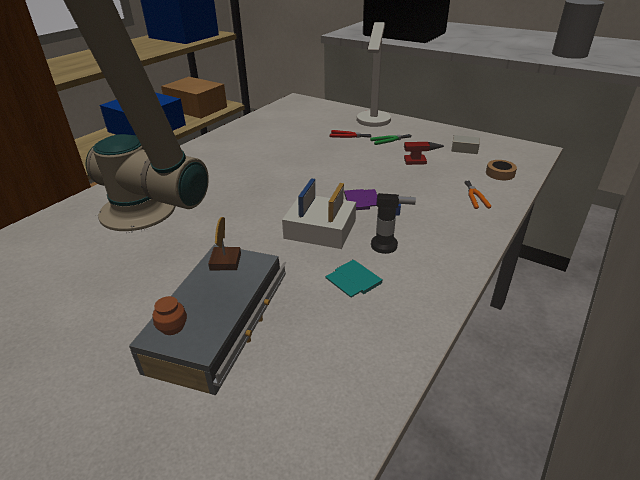

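View pics/side0.png

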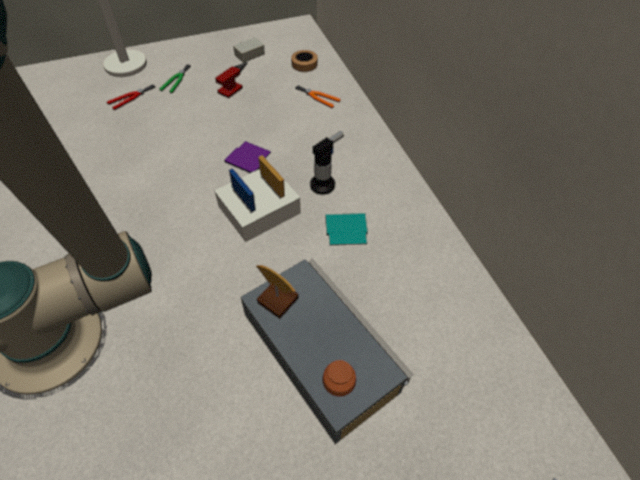

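The scene view shows upright candidates in the foam block: blue at (307,197) and brass at (336,202). The flat purple one is at (362,198) and the turquoise one at (354,278). The brass one fits the description because it's upright in the foam and brass-coloured. I'll confirm that in one crop and measure at the same time.

```bash
cat >> h.py <<'E'
def ray(d,uv):
    R=cv2.Rodrigues(d['rvec'])[0]; K=d['K']
    v=R.T@np.linalg.inv(K)@np.array([uv[0],uv[1],1.]); return -R.T@np.ravel(d['tvec']),v/np.linalg.norm(v)
def onz(d,uv,z):
    o,v=ray(d,uv); return o+v*(z-o[2])/v[2]
def wray(d,uv):
    from scipy.spatial.transform import Rotation as Ro
    K=d['K'];T=d['T_tool_cam'];s=d['s'];x=np.array([uv[0]-K[0,2],uv[1]-K[1,2]]);r=np.linalg.norm(x);th=r/K[0,0]
    v=np.r_[x/max(r,1e-9)*np.sin(th),np.cos(th)]
    q=s['ee_rot'];R=Ro.from_quat([q[1],q[2],q[3],q[0]]).as_matrix()
    return R@T[:3,3]+s['position'],R@T[:3,:3]@v
def wonz(d,uv,z):
    o,v=wray(d,uv); return o+v*(z-o[2])/v[2]
E
python3 - <<'E'
from h import *
import pickle
a=pickle.load(open('scene.pkl','rb'));b=pickle.load(open('side.pkl','rb'))
A=cv2.resize(a['pixels'][170:250,270:410],None,fx=4,fy=4,interpolation=2)
B=cv2.resize(b['pixels'][150:240,205:305],None,fx=4,fy=4,interpolation=2)
o=np.zeros((360,780,3),np.uint8);o=np.zeros((360,970,3),np.uint8);o[:320,:560]=A;o[:360,570:970]=B
cv2.imwrite('pics/c1.png',cv2.resize(o,(800,297)))
for n,d,uv,z in [('blk s',a,(284,236),0),('blk s',a,(344,244),0),('foot torch',a,(384,246),0),
 ('deck',a,(132,346),.08),('deck',a,(207,361),.08),('deck',a,(278,256),.08),('deck',a,(232,248),.08),
 ('sdeck',b,(242,300),.08),('sdeck',b,(307,262),.08),('sdeck',b,(404,376),.08),('sdeck',b,(337,433),.08),('brass top',b,(261,157),.124),('brass top',b,(283,185),.124),('blue',b,(231,172),.124),('blue',b,(253,200),.124),
 ('stop',b,(216,196),.06),('stop',b,(245,228),.06),('stop',b,(299,201),.06)]: print(n,onz(d,uv,z).round(4))
E
```

```text
blk s [0.4433 0.1255 0.    ]
blk s [0.5967 0.1803 0.    ]
foot torch [0.6876 0.228  0.    ]
deck [ 0.4961 -0.3795  0.08  ]
deck [ 0.6324 -0.3307  0.08  ]
deck [ 0.5529 -0.032   0.08  ]
deck [ 0.4458 -0.0649  0.08  ]
sdeck [ 0.3991 -0.0861  0.08  ]
sdeck [ 0.5512 -0.0425  0.08  ]
sdeck [ 0.6356 -0.3349  0.08  ]
sdeck [ 0.4875 -0.3857  0.08  ]
brass top [0.5361 0.2557 0.124 ]
brass top [0.5589 0.1488 0.124 ]
blue [0.4563 0.23   0.124 ]
blue [0.4825 0.1271 0.124 ]
stop [0.4094 0.228  0.06  ]
stop [0.4515 0.1076 0.06  ]
stop [0.5941 0.145  0.06  ]
```

View pics/c1.png

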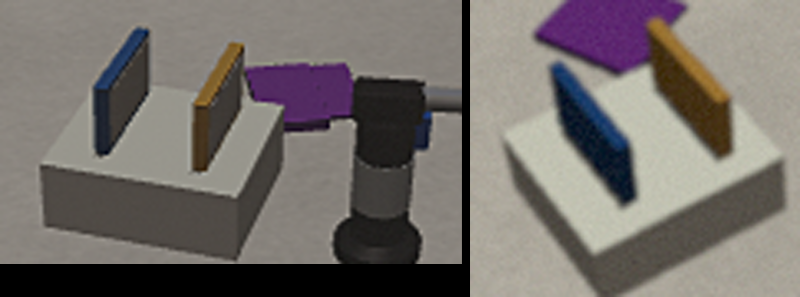

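The crop shows the brass holder upright on the far (+x) side, crop (215,105) left and (690,90) right. Its grey-white card faces +x, the same way as the riser's front, so no half turn is needed. I'll go above the riser for a close look.

Emit:
{"name": "send_rows", "arguments": {"increments": [{"gripper": -1,"linear": [0.02,0.02,0.04],"delta_rot": [0,0,0.14]},{"gripper": -1,"linear": [0.05,0.04,0.07],"delta_rot": [0,0,0.28]},{"gripper": -1,"linear": [0.08,0.07,0.09],"delta_rot": [0,0,0.42]},{"gripper": -1,"linear": [0.11,0.1,0.11],"delta_rot": [0,0,0.56]},{"gripper": -1,"linear": [0.14,0.13,0.13],"delta_rot": [0,0,0.7]},{"gripper": -1,"linear": [0.17,0.16,0.13],"delta_rot": [0,0,0.84]},{"gripper": -1,"linear": [0.2,0.19,0.13],"delta_rot": [0,0,0.98]},{"gripper": -1,"linear": [0.23,0.22,0.13],"delta_rot": [0,0,1.12]}]}}

```text
clock: 0.95
position: [0.3875, -0.3318, 0.3614]
ee_rot: [0.0, 0.764, 0.645, 0.0]
contact_force: [0.4, -0.6, -0.9]
width: 0.085
gripper_force: 0.0
```

Emit:
{"name": "send_rows", "arguments": {"increments": [{"gripper": -1,"linear": [0.03,0.03,0],"delta_rot": [0,0,0.14]},{"gripper": -1,"linear": [0.06,0.06,0],"delta_rot": [0,0,0.28]},{"gripper": -1,"linear": [0.09,0.09,0],"delta_rot": [0,0,0.42]},{"gripper": -1,"linear": [0.12,0.12,0],"delta_rot": [0,0,0.48]},{"gripper": -1,"linear": [0.15,0.14,0],"delta_rot": [0,0,0.48]},{"gripper": -1,"linear": [0.17,0.14,0],"delta_rot": [0,0,0.48]},{"gripper": -1,"linear": [0.17,0.14,0],"delta_rot": [0,0,0.48]}]}}

```text
clock: 1.65
position: [0.5587, -0.1924, 0.3599]
ee_rot: [-0.0, 0.59, 0.807, 0.0]
contact_force: [0.1, -0.5, -1.5]
width: 0.0853
gripper_force: 0.0
```

```bash
python3 - <<'E'
from h import *
import pickle
d=cam('wrist');pickle.dump(d,open('w1.pkl','wb'));cv2.imwrite('pics/w1.png',d['pixels']);print(d['s']['position'],d['s']['ee_rot'],d['s']['clock'])
E
```

```text
[ 0.55869362 -0.19236307  0.35991309] [-4.68603579e-04  5.90360761e-01  8.07139354e-01  1.23669130e-04] 1.65
```

View pics/w1.png

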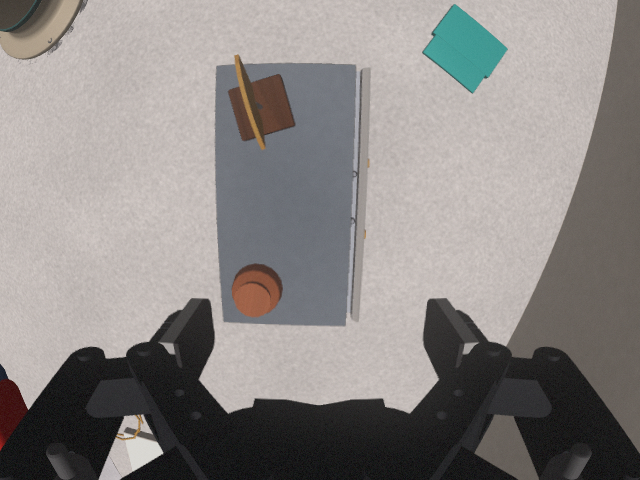

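The wrist view shows the riser upright in the picture, with the rail along its right side. The spring pins are at (354,174) and (353,221), the screws at (369,163) and (365,234), and the front deck corners at (356,65) and (346,325).

```bash
python3 - <<'E'
from h import *
import pickle
d=pickle.load(open('w1.pkl','rb'));p=d['pixels']
F=lambda u,v,z:wonz(d,(u,v),z)[:2]
c1=F(356,65,.08);c2=F(346,325,.08);c3=F(217,66,.08);c4=F(222,322,.08)
print('front',c1,c2,np.linalg.norm(c1-c2),'back',c3,c4,'depth',np.linalg.norm(c1-c3),np.linalg.norm(c2-c4))
for nm,a,b in (('front',c1,c2),('back',c3,c4),('pins',F(354,174,.043),F(353,221,.043)),('screws',F(369,163,.048),F(365,234,.048)),('lipTop',F(370,69,.067),F(358,321,.067))):
    v=a-b; ang=np.arctan2(v[1],v[0])-np.pi/2;n=np.array([np.cos(ang),np.sin(ang)]);print(nm,(a+b)/2,np.linalg.norm(v),np.degrees(ang),'n.',n@((a+b)/2))
# deck front edge by line fit: gray-blue mask
hsv=cv2.cvtColor(p,cv2.COLOR_BGR2HSV)
print(p[200,300],p[200,358],p[200,362],p[200,350:374].sum(axis=1))
cv2.imwrite('pics/c2.png',cv2.resize(p[150:245,320:400],None,fx=6,fy=6,interpolation=2))
E
```

```text
front [ 0.55200785 -0.03084937] [ 0.64123088 -0.33514576] 0.3171073047924326 back [ 0.40019512 -0.075468  ] [ 0.48629254 -0.38206771] depth 0.15823377229800456 0.16188748497555144
front [ 0.59661937 -0.18299756] 0.3171073047924326 16.34171440179466 n. 0.5210271717800038
back [ 0.44324383 -0.22876786] 0.3184590183218603 15.685473520071074 n. 0.3648887303667816
pins [ 0.60170069 -0.18183908] 0.059804814375364314 17.384541600801096 n. 0.5198851010782801
screws [ 0.61767809 -0.17752243] 0.08991746394871826 15.801420688266754 n. 0.5459967168323623
lipTop [ 0.61348646 -0.1791688 ] 0.3167808357980236 16.20137398645838 n. 0.5391324450774906
[119 113 109] [142 145 150] [147 151 158] [352 367 427 509 501 511 281 296 437 464 450 450 456 454 460 456 497 553
 569 577 568 553 566 562]
```

View pics/c2.png

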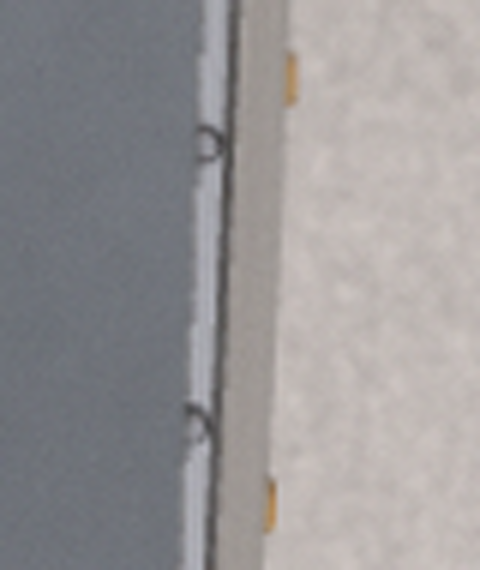

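Four independent cues agree (front edge, pins, screws, lip): the seat is at about (0.6014, -0.182) with a yaw of 16.2°. Next I'll look at the block from above.

Emit:
{"name": "send_rows", "arguments": {"increments": [{"gripper": -1,"linear": [0,0.04,0],"delta_rot": [0,0,-0.02]},{"gripper": -1,"linear": [0,0.09,0],"delta_rot": [0,0,-0.04]},{"gripper": -1,"linear": [0,0.14,0],"delta_rot": [0,0,-0.06]},{"gripper": -1,"linear": [-0.01,0.19,0],"delta_rot": [0,0,-0.08]},{"gripper": -1,"linear": [-0.01,0.24,0],"delta_rot": [0,0,-0.1]},{"gripper": -1,"linear": [-0.01,0.29,-0.01],"delta_rot": [0,0,-0.1]},{"gripper": -1,"linear": [-0.01,0.31,-0.02],"delta_rot": [0,0,-0.1]},{"gripper": -1,"linear": [-0.01,0.31,-0.02],"delta_rot": [0,0,-0.1]}]}}

```text
clock: 2.5
position: [0.5445, 0.1186, 0.3401]
ee_rot: [-0.001, 0.63, 0.777, -0.001]
contact_force: [-0.6, -0.2, -0.5]
width: 0.0851
gripper_force: 0.0
```

```bash
python3 - <<'E'
from h import *
import pickle
d=cam('wrist');pickle.dump(d,open('w2.pkl','wb'));cv2.imwrite('pics/w2.png',d['pixels']);print(d['s']['position'],d['s']['ee_rot'],d['s']['clock'])
E
```

```text
[0.54450653 0.11859673 0.34006506] [-0.00147975  0.62977082  0.77677911 -0.00086372] 2.5
```

View pics/w2.png

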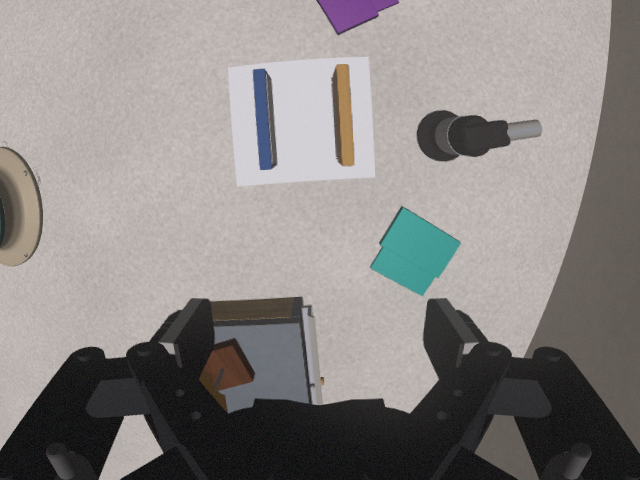

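The foam block is at (302,121), with the brass holder at (344,115), the blue one at (263,118) and the torch at (441,135). I'll check the face colours and measure the holder's top.

```bash
python3 - <<'E'
from h import *
import pickle
d=pickle.load(open('w2.pkl','rb'));p=d['pixels']
print('wrist row115',[p[115,u].tolist() for u in range(328,358,2)])
a=pickle.load(open('scene.pkl','rb'))['pixels'];b=pickle.load(open('side.pkl','rb'))['pixels']
print('scene brass',[a[200,u].tolist() for u in range(326,346,2)]);print('scene blue',[a[197,u].tolist() for u in range(296,318,2)])
print('side brass',[b[178,u].tolist() for u in range(258,290,3)]);print('side blue',[b[192,u].tolist() for u in range(228,258,3)])
hsv=cv2.cvtColor(p,cv2.COLOR_BGR2HSV)
m=cv2.inRange(hsv,(8,120,120),(30,255,255));m[:40]=0;m[190:]=0;m[:,:310]=0;m[:,380:]=0
c=max(cv2.findContours(m,0,2)[0],key=cv2.contourArea);P=np.array([wonz(d,x,.124)[:2] for x in c[:,0].astype(float)],np.float32)
r=cv2.minAreaRect(P);B=cv2.boxPoints(r);print(r,B.round(4).tolist())
for uv,z in (((229,67),.06),((368,57),.06),((375,178),.06),((237,186),.06)):print(wonz(d,uv,z).round(4))
E
```

```text
wrist row115 [[213, 208, 210], [211, 206, 208], [201, 195, 199], [84, 83, 90], [64, 75, 90], [65, 78, 92], [87, 132, 166], [87, 134, 170], [85, 131, 169], [87, 134, 172], [86, 133, 168], [85, 128, 163], [178, 174, 177], [212, 207, 209], [212, 208, 210]]
scene brass [[142, 151, 152], [156, 160, 157], [39, 95, 128], [45, 99, 131], [46, 57, 68], [54, 57, 61], [53, 57, 61], [54, 57, 60], [40, 44, 48], [145, 155, 156]]
scene blue [[131, 137, 143], [76, 71, 67], [33, 30, 30], [37, 32, 32], [51, 57, 64], [52, 57, 62], [52, 57, 61], [51, 57, 59], [52, 57, 61], [39, 42, 48], [144, 153, 155]]
side brass [[174, 192, 193], [141, 154, 150], [33, 49, 63], [13, 45, 64], [22, 48, 70], [17, 46, 67], [22, 65, 88], [51, 116, 157], [75, 123, 153], [149, 157, 163], [147, 160, 163]]
side blue [[180, 192, 194], [177, 192, 190], [109, 116, 116], [42, 27, 22], [40, 17, 11], [45, 28, 20], [60, 33, 1], [111, 69, 31], [117, 95, 82], [174, 193, 191]]
((0.5491646528244019, 0.21632228791713715), (0.011488269083201885, 0.09792991727590561), 15.218851089477539) [[0.5307999849319458, 0.2621000111103058], [0.5565000176429749, 0.16760000586509705], [0.5676000118255615, 0.17059999704360962], [0.5418999791145325, 0.26510000228881836]]
[0.4119 0.2513 0.06  ]
[0.5644 0.2926 0.06  ]
[0.602  0.1575 0.06  ]
[0.4478 0.1162 0.06  ]
```

The card faces +x: the +x face reads neutral grey and the −x face reads saturated brass. The top centre is (0.549, 0.216) at yaw 15.2°, and both its size and the slot position agree. I'll move over it and descend.

Emit:
{"name": "send_rows", "arguments": {"increments": [{"gripper": -1,"linear": [0.0005,0.04,-0.03],"delta_rot": [0,0,0.02]},{"gripper": -1,"linear": [0.0015,0.075,-0.06],"delta_rot": [0,0,0.04]},{"gripper": -1,"linear": [0.0025,0.099,-0.1],"delta_rot": [0,0,0.06]},{"gripper": -1,"linear": [0.0025,0.099,-0.12],"delta_rot": [0,0,0.06]},{"gripper": -1,"linear": [0.0025,0.099,-0.15],"delta_rot": [0,0,0.06]},{"gripper": -1,"linear": [0.0025,0.099,-0.18],"delta_rot": [0,0,0.06]},{"gripper": -1,"linear": [0.0025,0.099,-0.19],"delta_rot": [0,0,0.06]},{"gripper": -1,"linear": [0.0025,0.099,-0.19],"delta_rot": [0,0,0.06]}]}}

```text
clock: 3.35
position: [0.5486, 0.2138, 0.1504]
ee_rot: [-0.001, 0.608, 0.794, -0.001]
contact_force: [0.4, 0.2, 1.0]
width: 0.0856
gripper_force: 0.0
```

```bash
python3 - <<'E'
from h import *
d=cam('wrist');cv2.imwrite('pics/w3.png',d['pixels'][60:380,150:500]);s=d['s'];print(s['position'],np.degrees(2*np.arctan2(s['ee_rot'][2],s['ee_rot'][1])),s['ee_rot'],s['clock'])
p=d['pixels'];hsv=cv2.cvtColor(p,cv2.COLOR_BGR2HSV)
m=cv2.inRange(hsv,(8,110,100),(30,255,255))
n,l,st,ct=cv2.connectedComponentsWithStats(m)
for i in range(1,n):
    if st[i,4]>150:
        c=np.argwhere(l==i)[:,::-1].astype(float);P=np.array([wonz(d,x,.124)[:2] for x in c],np.float32);print(st[i],cv2.minAreaRect(P))
E
```

```text
[0.54862439 0.21377666 0.15044574] 105.07108757811548 [-6.34755316e-04  6.08268502e-01  7.93729991e-01 -1.31458716e-03] 3.35
[ 308  178   25  186 4327] ((0.549025297164917, 0.21649044752120972), (0.01137983426451683, 0.09853614866733551), 15.601508140563965)
```

View pics/w3.png

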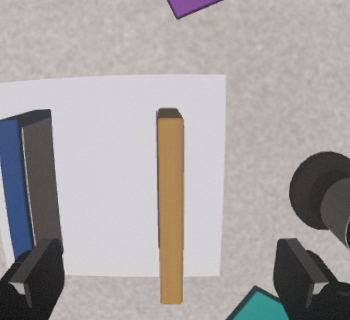

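The near view shows the brass top centred between the open fingers (crop 171,210), and the blue holder's card on its +x side. I'll descend 62 mm and close.

Emit:
{"name": "send_rows", "arguments": {"increments": [{"gripper": -1,"linear": [0,0,-0.025],"delta_rot": [0,0,0]},{"gripper": -1,"linear": [0,0,-0.045],"delta_rot": [0,0,0]},{"gripper": -1,"linear": [0,0,-0.06],"delta_rot": [0,0,0]},{"gripper": -1,"linear": [0,0,-0.062],"delta_rot": [0,0,0]},{"gripper": -1,"linear": [0,0,-0.062],"delta_rot": [0,0,0]}]}}

```text
clock: 3.9
position: [0.5502, 0.2156, 0.0908]
ee_rot: [0.001, 0.608, 0.794, 0.001]
contact_force: [0.3, 0.6, 0.6]
width: 0.0856
gripper_force: 0.0
```

Emit:
{"name": "send_rows", "arguments": {"increments": [{"gripper": 1,"linear": [0,0,0],"delta_rot": [0,0,0]},{"gripper": 1,"linear": [0,0,0],"delta_rot": [0,0,0]},{"gripper": 1,"linear": [0,0,0],"delta_rot": [0,0,0]},{"gripper": 1,"linear": [0,0,0],"delta_rot": [0,0,0]},{"gripper": 1,"linear": [0,0,0],"delta_rot": [0,0,0]},{"gripper": 1,"linear": [0,0,0],"delta_rot": [0,0,0]},{"gripper": 1,"linear": [0,0,0],"delta_rot": [0,0,0]},{"gripper": 1,"linear": [0,0,0],"delta_rot": [0,0,0]}], "newtons": 80}}

```text
clock: 4.7
position: [0.5482, 0.2155, 0.0897]
ee_rot: [-0.0, 0.607, 0.794, -0.001]
contact_force: [-2.7, 0.1, 4.8]
width: 0.011
gripper_force: 78.2
```

It's gripped (11 mm opening, 78 N). Lifting.

Emit:
{"name": "send_rows", "arguments": {"increments": [{"gripper": 1,"linear": [0,0,0.01],"delta_rot": [0,0,0]},{"gripper": 1,"linear": [0,0,0.025],"delta_rot": [0,0,0]},{"gripper": 1,"linear": [0,0,0.045],"delta_rot": [0,0,0]},{"gripper": 1,"linear": [0,0,0.07],"delta_rot": [0,0,0]},{"gripper": 1,"linear": [0,0,0.1],"delta_rot": [0,0,0]},{"gripper": 1,"linear": [0,0,0.13],"delta_rot": [0,0,0]},{"gripper": 1,"linear": [0,0,0.15],"delta_rot": [0,0,0]},{"gripper": 1,"linear": [0,0,0.15],"delta_rot": [0,0,0]}]}}

```text
clock: 5.5
position: [0.5513, 0.2163, 0.2429]
ee_rot: [0.002, 0.607, 0.794, 0.003]
contact_force: [0.1, 0.3, -1.9]
width: 0.0113
gripper_force: 78.1
```

```bash
python3 - <<'E'
from h import *
import pickle
d=cam('wrist');s=d['s'];print(s['position'],s['ee_rot'],s['width'],s['gripper_force'],s['contact_force'],s['moment'])
p=d['pixels'];a=cam('scene');b=cam('side');pickle.dump((d,a,b),open('lift.pkl','wb'))
o=np.zeros((400,800,3),np.uint8);o[:,:400]=cv2.resize(p[100:400,170:470],(400,400))
o[:,400:]=cv2.resize(a['pixels'][130:250,280:400],(400,400))
cv2.imwrite('pics/l1.png',o)
E
```

```text
[0.55132343 0.2163134  0.24292691] [0.0024932  0.60748789 0.79431846 0.00322867] 0.011294900870693632 78.13539505004883 [ 0.09861833  0.30498169 -1.88849368] [-0.02713792 -0.01579487 -0.00548999]
```

View pics/l1.png

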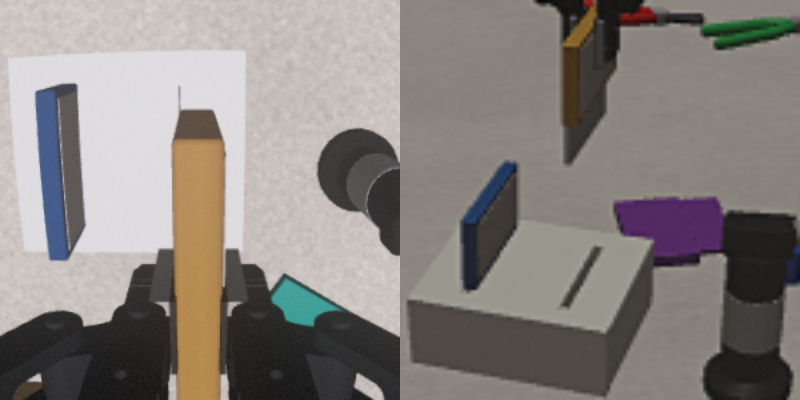

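It's lifted clear, with the slot empty, the card to +x and the tongue visible below. I'll move it over the rail.

Emit:
{"name": "send_rows", "arguments": {"increments": [{"gripper": 1,"linear": [0.02,-0.03,0],"delta_rot": [0,0,0.006]},{"gripper": 1,"linear": [0.04,-0.07,0],"delta_rot": [0,0,0.012]},{"gripper": 1,"linear": [0.055,-0.115,0],"delta_rot": [0,0,0.018]},{"gripper": 1,"linear": [0.055,-0.16,0],"delta_rot": [0,0,0.018]},{"gripper": 1,"linear": [0.055,-0.205,0],"delta_rot": [0,0,0.018]},{"gripper": 1,"linear": [0.055,-0.25,0],"delta_rot": [0,0,0.018]},{"gripper": 1,"linear": [0.055,-0.295,0],"delta_rot": [0,0,0.018]},{"gripper": 1,"linear": [0.055,-0.335,0],"delta_rot": [0,0,0.018]}]}}

```text
clock: 6.45
position: [0.603, -0.1213, 0.237]
ee_rot: [-0.002, 0.601, 0.8, -0.001]
contact_force: [0.4, 0.1, -2.4]
width: 0.011
gripper_force: 78.1
```

Emit:
{"name": "send_rows", "arguments": {"increments": [{"gripper": 1,"linear": [0,-0.03,0],"delta_rot": [0,0,0]},{"gripper": 1,"linear": [0,-0.055,-0.01],"delta_rot": [0,0,0]},{"gripper": 1,"linear": [0,-0.062,-0.03],"delta_rot": [0,0,0]},{"gripper": 1,"linear": [0,-0.062,-0.05],"delta_rot": [0,0,0]},{"gripper": 1,"linear": [0,-0.062,-0.065],"delta_rot": [0,0,0]},{"gripper": 1,"linear": [0,-0.062,-0.08],"delta_rot": [0,0,0]},{"gripper": 1,"linear": [0,-0.062,-0.08],"delta_rot": [0,0,0]},{"gripper": 1,"linear": [0,-0.062,-0.08],"delta_rot": [0,0,0]}]}}

```text
clock: 7.25
position: [0.6034, -0.181, 0.158]
ee_rot: [-0.001, 0.6, 0.8, -0.0]
contact_force: [-0.4, -0.4, -1.6]
width: 0.0112
gripper_force: 78.1
```

```bash
python3 - <<'E'
from h import *
import pickle
d=cam('wrist');s=d['s'];print(s['position'],s['ee_rot'],s['width'],s['gripper_force'],s['contact_force'],s['clock'])
p=d['pixels'];a=cam('scene');b=cam('side');pickle.dump((d,a,b),open('over.pkl','wb'))
o=np.zeros((600,800,3),np.uint8);o[:,:400]=cv2.resize(p[100:340,250:410],(400,600),interpolation=2)
o[:300,400:]=cv2.resize(a['pixels'][225:345,190:350],(400,300),interpolation=2)
o[300:,400:]=cv2.resize(b['pixels'][250:370,270:430],(400,300),interpolation=2)
cv2.imwrite('pics/o1.png',o)
E
```

```text
[ 0.60342163 -0.18103659  0.1579604 ] [-1.34739708e-03  6.00335330e-01  7.99747201e-01 -3.00744105e-04] 0.011171950920630929 78.0851697921753 [-0.39940226 -0.37681179 -1.55452977] 7.25
```

View pics/o1.png

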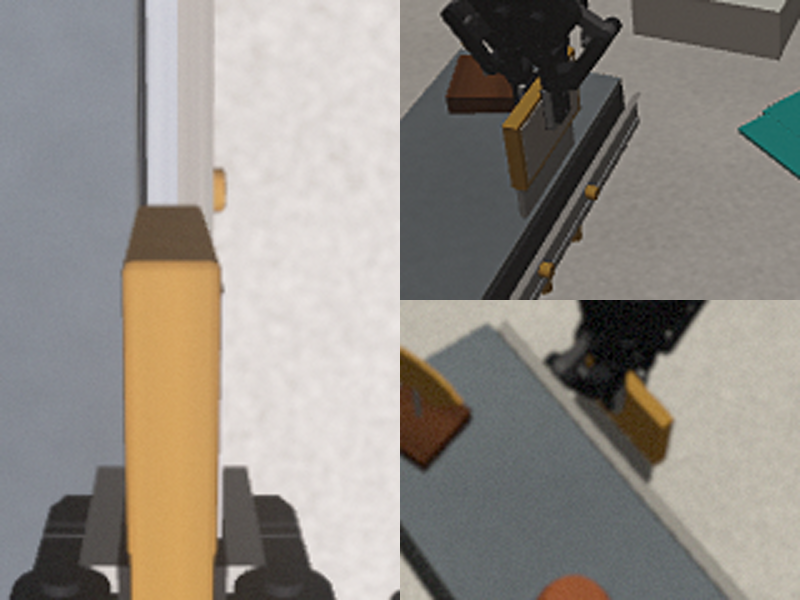

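The holder is over the rail, card to the front. The wrist crop shows its end face at (125–219, 265) at the top and (138–203, 206) at the bottom, the deck's front edge at about 140 and the lip's outer edge at 213. I'll compare these along the rail normal.

```bash
python3 - <<'E'
from h import *
import pickle
d,a,b=pickle.load(open('over.pkl','rb'));p=d['pixels'].astype(int)
f=np.radians(16.2);n=np.array([np.cos(f),np.sin(f)]);t=np.array([-n[1],n[0]])
def N(u,v,z): q=wonz(d,(u,v),z)[:2];return (round(float(n@q),4),round(float(t@q),4))
def edges(v,lo,hi):
    r=np.mean(p[v-1:v+2,lo:hi],0).sum(1);g=np.diff(r);return [(lo+i+1,int(g[i])) for i in np.argsort(-abs(g))[:8]]
for v in (110,130,150,165):
    print(v,sorted(edges(v,295,345)))
for v in (179,185,192,210,215,230): print(v,sorted(edges(v,285,350)))
zt=.124+.158-.0897
print('top',N(300,210,zt),N(337.5,210,zt),'bodybottom',N(305,182,zt-.06),N(332,182,zt-.06))
print('deck edge',N(306.5,150,.08),N(307,120,.08),'lip outer',N(335.5,120,.067),N(335.3,150,.067))
s=d['s'];print('tcp',n@s['position'][:2],t@s['position'][:2])
E
```

```text
110 [(np.int64(305), -105), (np.int64(306), -46), (np.int64(308), 205), (np.int64(309), 156), (np.int64(310), 50), (np.int64(321), -57), (np.int64(335), 42), (np.int64(336), 86)]
130 [(np.int64(305), -152), (np.int64(307), -51), (np.int64(308), 237), (np.int64(309), 137), (np.int64(310), 38), (np.int64(321), -61), (np.int64(335), 34), (np.int64(336), 80)]
150 [(np.int64(305), -125), (np.int64(307), -84), (np.int64(308), 155), (np.int64(309), 212), (np.int64(310), 51), (np.int64(321), -49), (np.int64(335), 44), (np.int64(336), 48)]
165 [(np.int64(304), -43), (np.int64(305), -77), (np.int64(307), -57), (np.int64(308), 57), (np.int64(309), 300), (np.int64(310), 51), (np.int64(321), -45), (np.int64(336), 38)]
179 [(np.int64(305), -62), (np.int64(306), -85), (np.int64(308), 55), (np.int64(309), 311), (np.int64(310), 41), (np.int64(321), -43), (np.int64(340), 64), (np.int64(341), 89)]
185 [(np.int64(303), -22), (np.int64(304), -82), (np.int64(305), -96), (np.int64(330), 49), (np.int64(331), 171), (np.int64(332), 62), (np.int64(338), 26), (np.int64(339), 43)]
192 [(np.int64(302), -65), (np.
[... 201 characters left out ...]
int64(300), 38), (np.int64(301), 21), (np.int64(336), -16), (np.int64(337), -39), (np.int64(338), 117), (np.int64(339), 171)]
215 [(np.int64(298), -52), (np.int64(300), 36), (np.int64(301), 22), (np.int64(335), -18), (np.int64(337), -46), (np.int64(338), -29), (np.int64(339), 137), (np.int64(340), 178)]
230 [(np.int64(299), -61), (np.int64(300), 49), (np.int64(301), 30), (np.int64(302), 14), (np.int64(334), -19), (np.int64(337), -17), (np.int64(338), 85), (np.int64(339), 169)]
top (0.5238, -0.2937) (0.5349, -0.2937) bodybottom (0.523, -0.2922) (0.5353, -0.2922)
deck edge (0.522, -0.279) (0.5224, -0.2612) lip outer (0.5396, -0.2604) (0.5396, -0.2793)
tcp 0.5289543857144162 -0.3421975648725418
```

Body back 0.523 against an ideal 0.5231, lateral centre −0.3425 against −0.3425: it's aligned. I'll lower it into the channel in steps and watch the force.

Emit:
{"name": "send_rows", "arguments": {"increments": [{"gripper": 1,"linear": [0,0,-0.012],"delta_rot": [0,0,0]},{"gripper": 1,"linear": [0,0,-0.022],"delta_rot": [0,0,0]},{"gripper": 1,"linear": [0,0,-0.03],"delta_rot": [0,0,0]},{"gripper": 1,"linear": [0,0,-0.036],"delta_rot": [0,0,0]},{"gripper": 1,"linear": [0,0,-0.042],"delta_rot": [0,0,0]},{"gripper": 1,"linear": [0,0,-0.046],"delta_rot": [0,0,0]},{"gripper": 1,"linear": [0,0,-0.046],"delta_rot": [0,0,0]}]}}

```text
clock: 8.1
position: [0.6037, -0.1812, 0.1126]
ee_rot: [-0.001, 0.6, 0.8, -0.0]
contact_force: [-0.2, -0.0, -1.8]
width: 0.0111
gripper_force: 78.1
```

Emit:
{"name": "send_rows", "arguments": {"increments": [{"gripper": 1,"linear": [0,0,-0.003],"delta_rot": [0,0,0]},{"gripper": 1,"linear": [0,0,-0.006],"delta_rot": [0,0,0]},{"gripper": 1,"linear": [0,0,-0.009],"delta_rot": [0,0,0]},{"gripper": 1,"linear": [0,0,-0.011],"delta_rot": [0,0,0]},{"gripper": 1,"linear": [0,0,-0.011],"delta_rot": [0,0,0]}]}}

```text
clock: 8.6
position: [0.6041, -0.1813, 0.1027]
ee_rot: [0.0, 0.6, 0.8, 0.0]
contact_force: [-1.1, 1.1, 1.6]
width: 0.0109
gripper_force: 78.3
```

It's at the pin tops, with a vertical change of about +3 N. I'll press on gently.

Emit:
{"name": "send_rows", "arguments": {"increments": [{"gripper": 1,"linear": [0,0,-0.001],"delta_rot": [0,0,0]},{"gripper": 1,"linear": [0,0,-0.002],"delta_rot": [0,0,0]},{"gripper": 1,"linear": [0,0,-0.003],"delta_rot": [0,0,0]},{"gripper": 1,"linear": [0,0,-0.004],"delta_rot": [0,0,0]},{"gripper": 1,"linear": [0,0,-0.004],"delta_rot": [0,0,0]}]}}

```text
clock: 9.1
position: [0.6041, -0.1813, 0.0987]
ee_rot: [0.0, 0.6, 0.8, 0.0]
contact_force: [-1.6, 1.1, 5.7]
width: 0.0108
gripper_force: 78.9
```

Emit:
{"name": "send_rows", "arguments": {"increments": [{"gripper": 1,"linear": [0,0,-0.001],"delta_rot": [0,0,0]},{"gripper": 1,"linear": [0,0,-0.001],"delta_rot": [0,0,0]},{"gripper": 1,"linear": [0,0,-0.002],"delta_rot": [0,0,0]},{"gripper": 1,"linear": [0,0,-0.002],"delta_rot": [0,0,0]}]}}

```text
clock: 9.5
position: [0.6042, -0.1813, 0.0977]
ee_rot: [0.0, 0.6, 0.8, 0.0]
contact_force: [-2.8, 0.2, 9.5]
width: 0.0106
gripper_force: 79.8
```

Emit:
{"name": "send_rows", "arguments": {"increments": [{"gripper": 1,"linear": [0,0,-0.001],"delta_rot": [0,0,0]},{"gripper": 1,"linear": [0,0,-0.001],"delta_rot": [0,0,0]},{"gripper": 1,"linear": [0,0,-0.001],"delta_rot": [0,0,0]}]}}

```text
clock: 9.8
position: [0.6042, -0.1813, 0.0977]
ee_rot: [0.001, 0.6, 0.8, 0.0]
contact_force: [-3.0, 0.6, 14.0]
width: 0.0109
gripper_force: 80.4
```

Emit:
{"name": "send_rows", "arguments": {"increments": [{"gripper": 1,"linear": [0,0,-0.001],"delta_rot": [0,0,0]},{"gripper": 1,"linear": [0,0,-0.001],"delta_rot": [0,0,0]},{"gripper": 1,"linear": [0,0,-0.001],"delta_rot": [0,0,0]}]}}

```text
clock: 10.1
position: [0.6042, -0.1813, 0.0977]
ee_rot: [0.001, 0.6, 0.8, 0.0]
contact_force: [-6.3, 2.6, 19.0]
width: 0.0108
gripper_force: 81.1
```

```bash
python3 -c "
from rig import get_state
s=get_state();print(s['contact_force'],s['moment'],s['position'])"
```

```text
[-6.25912021  2.58281571 18.96572521] [ 0.42060731  1.20177584 -0.02067196] [ 0.60424767 -0.18130518  0.09771057]
```

The TCP has stopped moving at z 0.0977 while the force rises, so it's on a hard stop, and the computed underside is 0.038, which is the floor. The moment hints at a lateral roll, so I'll check that it's level.

```bash
python3 - <<'E'
from h import *
import pickle
d=cam('wrist');a=cam('scene');b=cam('side');pickle.dump((d,a,b),open('home.pkl','wb'))
print(d['s']['contact_force'],d['s']['moment'])
o=np.zeros((600,800,3),np.uint8);o[:,:300]=cv2.resize(d['pixels'][100:340,260:380],(300,600),interpolation=2)
o[:,300:]=cv2.resize(a['pixels'][230:330,215:298],(500,600),interpolation=2)
cv2.imwrite('pics/h1.png',o)
E
```

```text
[-6.25912021  2.58281571 18.96572521] [ 0.42060731  1.20177584 -0.02067196]
```

View pics/h1.png

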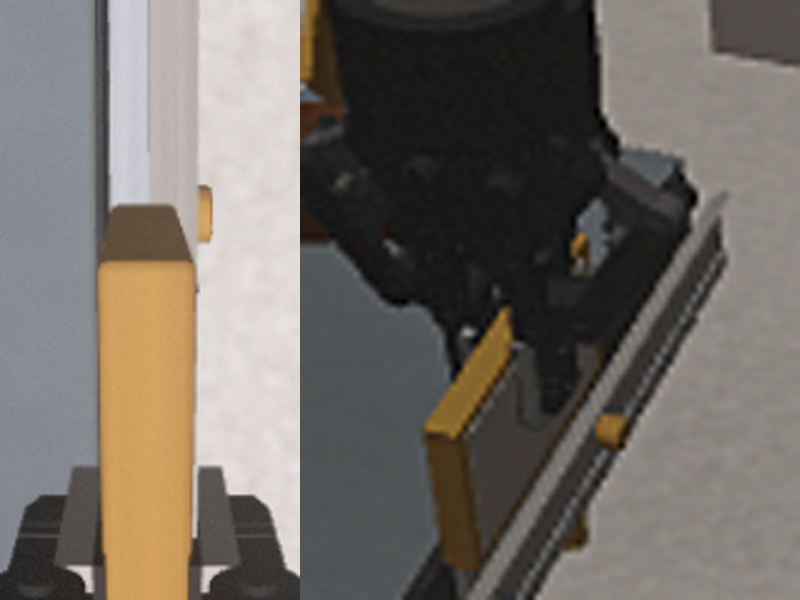

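The holder is in the channel with the card to the front. I'll measure the roll from the end face's top and bottom edges in the wrist image, where the grip is rigid.

```bash
python3 - <<'E'
from h import *
import pickle
f=np.radians(16.2);n=np.array([np.cos(f),np.sin(f)]);t=np.array([-n[1],n[0]])
for fn in ('over.pkl','home.pkl'):
    d,a,b=pickle.load(open(fn,'rb'));p=d['pixels'].astype(float)
    r=p[:,312:326].mean(1).sum(1);g=np.diff(r)
    def sub(lo,hi):
        w=abs(g[lo:hi]);w[w<.25*w.max()]=0;return (w@(np.arange(lo,hi)+.5))/w.sum()
    vt,vb=sub(196,215),sub(174,192)
    zt=d['s']['position'][2]+.0343
    q=[(t@wonz(d,(319,v),z)[:2]) for v,z in ((vt,zt),(vb,zt-.06))]
    print(fn,vt,vb,q,'roll deg',np.degrees((q[1]-q[0])/.06), 'tool z',d['s']['ee_rot'])
# scene: near end vertical position
d,a,b=pickle.load(open('home.pkl','rb'))
def pl(uv,nn,c):
    o,v=ray(a,uv);N=np.r_[nn,0];return o+v*(c-N@o)/(N@v)
X=lambda x,y:(215+(x-300)*83/500,230+y/6)
for nm,c in (('top near',(460,437)),('bot near',(478,570)),('top farther',(512,340))):
    q=pl(X(*c),n,.5351);print(nm,'t',t@q[:2],'z',q[2])
E
```

```text
over.pkl 203.98287819679237 181.67588852988692 [np.float64(-0.29192768811145364), np.float64(-0.2920352676775509)] roll deg -0.1027309183203507 tool z [-1.34739708e-03  6.00335330e-01  7.99747201e-01 -3.00744105e-04]
home.pkl 204.0190705830776 181.36795626576955 [np.float64(-0.29229239186074085), np.float64(-0.29244629234881614)] roll deg -0.14696414052862333 tool z [1.02303264e-03 6.00262532e-01 7.99802343e-01 2.41744965e-04]
top near t -0.387671914695229 z 0.12480091650292413
bot near t -0.3894603248267735 z 0.06942680905479892
top farther t -0.34860509672786266 z 0.13084709484602952
```

The roll is about −0.1°. The moment is explained by the side force on the wrist lever, so contact is centred. Net press is about 20 N, well above the pins' 8 N. I'll hold briefly to confirm it's steady.

Emit:
{"name": "send_rows", "arguments": {"increments": [{"gripper": 1,"linear": [0,0,0],"delta_rot": [0,0,0]},{"gripper": 1,"linear": [0,0,0],"delta_rot": [0,0,0]},{"gripper": 1,"linear": [0,0,0],"delta_rot": [0,0,0]},{"gripper": 1,"linear": [0,0,0],"delta_rot": [0,0,0]},{"gripper": 1,"linear": [0,0,0],"delta_rot": [0,0,0]}]}}

```text
clock: 10.75
position: [0.6042, -0.1813, 0.0977]
ee_rot: [0.001, 0.6, 0.8, 0.0]
contact_force: [-5.1, 2.8, 19.1]
width: 0.0112
gripper_force: 81.1
```

```bash
python3 -c "
from rig import sign_off
print(sign_off())"
```

```text
the job is handed in; nothing more can be done
None
```

I handed the job in with the brass holder fully home on the channel floor, as far as my measurements show: centred over the pins, card to the front, gripped at about 80 N and pressed down with about 20 N, ready for you to tighten the clamp screws; no verdict came back.

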